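Brake the bin dolly and lift off the parts caddy

ROBOT

A 6-joint arm with a two-finger parallel gripper is mounted at the origin on the work surface. World frame = base frame: x ahead of the robot, y to its left, z up, the work surface at z = 0. Lengths are in m, angles in rad, forces in N, time in s.
With the tool pointing down it reaches from about 0.35 to 0.725 m from the base axis. Payload 4.3 kg.
Tool frame: the origin (TCP) lies on the centre line of the jaws, within the pads' length; the fingertips stand 11 mm ahead of it and the grasp point (between the pads) lies 8 mm behind it (r.tip_extent is the distance from the TCP to the fingertips, in m); z points along the fingers, x is the direction in which the jaws open and shut, and the axes are right-handed (so a half turn about z gives the same grasp; the last joint's range is limited). The gripper opens to 85 mm and grips with 20 to 120 N. Pads are 22 mm wide; open, the fingers measure 114 mm over their backs; the gripper's body (76 mm by 85 mm) begins 54 mm behind the grasp point. The pads swing forward as they close: fully open they stand 13 mm farther back than shut.
Start: joints at [0.999, 0.377, 0.081, 1.274, 0, 1.46], TCP at [0.256, 0.515, 0.242] pointing down, gripper open.
Joint ranges: [-2.72, 2.72], [-0.84, 1.66], [-1.02, 1.22], [-1.77, 2.12], [-1.37, 1.28], [-3.14, 3.14]. Speed limits (rad/s): [2.57, 2.57, 3.14, 3.14, 3.14, 3.14].

INTERFACE

Orientations are given as a rotation vector (axis times angle).
In Python, from bench import r, cams gives the robot as it stands.
- The arm moves only by the shell command python3 -m jog 'ROWS' [FORCE]. ROWS is JSON, a list that holds one entry, the list of rows, each a list of 7 numbers: the shift along the tool's x, y, z scaled (see below), then the turn, a rotation vector about the tool's x, y, z scaled (see below), then the gripper's target within -1 to 1 (fully open at 1, half-way at 0, shut at -1). In form: [[[x, y, z, wx, wy, wz, gripper], ...]]. A call has 1 to 5 rows; each row shifts and turns the pose as measured when the row begins, along the tool's axes as they then stand; what a row does not reach is not made up. The controller multiplies each number of a shift by 30 mm and each number of a turn by 0.08 rad. A row lasts 1/10 s, in which the tool goes at most 50 mm and 8.59 degrees, less where a joint would pass 70% of its speed; a pose out of reach is approached as far as the arm can. A call with a number of a shift or a turn outside -1 to 1 is refused whole. A call with a gripper value outside its range is refused whole. The fingers move at their own pace and stop on an object; FORCE is the grip in N (left out, the last holds). Time passes only in rows, so rows that do not move let the fingers close. It gives the time, the measured TCP pose, the force and the opening at its end, in the units of the state.
- r.observe(): the state, without advancing time (a new reading comes with each control period).
- cams.snapshot(name): name is "side" or "top"; returns a dict with "frame" (420x560x3 uint8, blue, green, red), "fov_y" (degrees; the focal length in pixels is half the picture's height over the tangent of half this angle, whatever the lens; pixels are square), "cx", "cy" (the principal point, pixels), "position" and "attitude" of the camera in the world. Camera axes: x right, y down, z forward; pixel columns grow to the right and rows downward; lengths in m; the calibration is good to about 2 mm. A picture is of the moment at which its call begins. There is no depth.
- r.finish_job(): hands the job in, once; it reports no verdict.
The state is a dict: "clock": time; "q": joint angles; "qd": joint speeds; "joint_torque": joint torques, N m; "tcp_pos": TCP position; "eef_rot": TCP orientation; "ft_force": force on the tool from outside, world axes, zero at the start; "wrist_torque": the same for the moment, N m; "gripper_width": finger opening in m.
Only numpy, scipy, OpenCV 4.12 (cv2) and the standard library are available. Lean on these libraries where they do the work, as an engineer would, in place of code of your own. Each camera call takes 0.05 s, during which the arm holds its last target.

TASK

Set the brake of the small dolly by pressing its foot pedal right down to its stop, so that it stays down, and only then lift the caddy with the carrying handle straight off the deck, with the parts that are in it. Finish while still holding it by its handle, steady and level, about 10 cm above the deck, for the stock count; the program ends with the caddy in the air, not put down. Do not tip the caddy on the way, and leave the open-fronted bin on the deck and the things on the bench where they are.

Things in the scene. Friction and masses are not known exactly. Their poses are not given: they have to be found in the camera images.
- dolly: low dolly, blue steel deck 210 x 370 mm (x, y), surface 75 mm above the bench, 10 mm lip around it; does not move. Origin on the bench under the deck's centre, z up, -x axis towards the pedal at the robot's side. On it, 88 mm left and right of the middle in either order, stand a yellow caddy with a carrying handle and a yellow open-fronted bin.
- pedal (a joint): steel brake pedal, rad: 0 up (starts at 0 to 0.1), grows as pressed, 0.40 at its stop. Hinge along the dolly's y axis at x -105, y 0, z 45 mm in its frame. The plate, 89 mm long, rises 0.25 rad from the hinge towards the robot at 0 and slopes 0.15 rad down at the stop; tread 46 x 100 mm. Pressing takes 5 to 8 N at the tread; it is sprung, but a stiff catch keeps it wherever it is left.
- pedal_pad (a point): middle of the tread's top face on the moving pedal, 66 mm from the hinge and 6.5 mm above the plane through it; about 68 mm above the bench when fully up, 42 mm at the stop. Frame vertical at joint 0, turns with the pedal.
- caddy_grip (a point): centre of the caddy's yellow handle bar: 120 mm long (y axis), 20 mm thick (x), 22 mm high, centre 96 mm above the caddy's underside, 171 mm above the bench at first. z up when level. Caddy: open box 110 x 160 mm (x, y), walls 50 mm high, four compartments; 0.3 to 0.5 kg without parts. Both sides of the bar are free down to 50 mm above the underside, save an 8 mm panel under it.
- caddy: the same caddy; origin at the centre of its underside, 96 mm below the handle's centre, same axes.
- sleeve_mid (a point): centre of the steel sleeve, 38 mm in diameter and 38 mm high, 0.14 to 0.28 kg, standing loose in one compartment of the caddy; it stays in the caddy.
- plug_mid (a point): centre of the black plastic plug, 34 mm in diameter and 30 mm high, 0.03 kg, standing loose in the opposite compartment; it stays in the caddy.
- bin_mid (a point): centre of the yellow open-fronted bin on the deck, 120 mm (x) x 150 mm (y) x 75 mm high, no handle, loose; leave it where it is. This point is 37.5 mm above its underside.
- bin: the same bin; origin at the centre of its underside.
- tape_mid (a point): centre of a cardboard roll lying on the bench, 96 mm in diameter, 48 mm high; leave it.
- spare_mid (a point): centre of another yellow open-fronted bin, on the bench, 160 x 100 x 75 mm; leave it.
- carton_mid (a point): centre of a carton on the bench, 160 x 120 x 90 mm; leave it.
There are look-alikes about, which are no part of the job. What is shaped like the caddy but black or green is not meant.

How it is judged:
By the outcome, as a careful person would: the job done as asked, in the order asked, and still so for the second after the job is handed in, while the arm keeps its last pose, push and grip.
It also fails if it takes over 45 s, if anything falls off the work surface, if the arm or the gripper's body presses on something with over 40 N, if the wrist force passes 120 N, or if a joint passes its speed limit or range.

## Working session

There is one attempt and no reset: what is moved stays moved. The work goes in short steps, Python scripts to look and compute and a shell command to move; the robot and the scene stay as the last step left them, time stands still between calls to the robot, and variables do not carry over. Pictures are saved under pics/ and viewed, and the job is handed in when it is done.

```bash
ls; mkdir -p pics
python3 - <<'E'
from bench import r,cams
import cv2
print(r.observe(), r.tip_extent)
for n in("side","top"):
    s=cams.snapshot(n); cv2.imwrite(f"pics/{n}0.png",s["frame"]); print({k:v for k,v in s.items() if k!="frame"})
E
```

```text
pics
{'clock': 0.0, 'q': array([ 9.98706993e-01,  3.78086690e-01,  7.96368959e-02,  1.27443051e+00,
       -4.06330834e-06,  1.46053773e+00]), 'qd': array([-0.00185115, -0.0001061 ,  0.00047889, -0.0004189 ,  0.00040086,
       -0.00086747]), 'joint_torque': array([-8.43698581e-04, -4.63603842e+01,  2.69874966e+01,  2.08126078e-02,
       -1.49423454e-05, -4.17900381e-06]), 'tcp_pos': array([0.25583715, 0.51423091, 0.24135165]), 'eef_rot': array([ 2.67013111,  1.65358582, -0.00295221]), 'ft_force': array([ 0.77437939, -0.41360063,  0.5739607 ]), 'wrist_torque': array([ 0.08483023, -0.04471512, -0.01636884]), 'gripper_width': 0.08530972193061526} 0.011
{'fov_y': 43.14436133088566, 'cx': 288.3056068309199, 'cy': 211.1019717226236, 'position': array([ 0.51675809, -1.02956644,  1.33444889]), 'attitude': array([-2.40205489,  0.02098699, -0.02637632])}
{'fov_y': 42.32226887540896, 'cx': 275.87844319206454, 'cy': 208.5803254739233, 'position': array([0.13487943, 0.06327506, 1.97313688]), 'attitude': array([-2.10693799,  2.08490214, -0.2516611 ])}
```

View pics/side0.png

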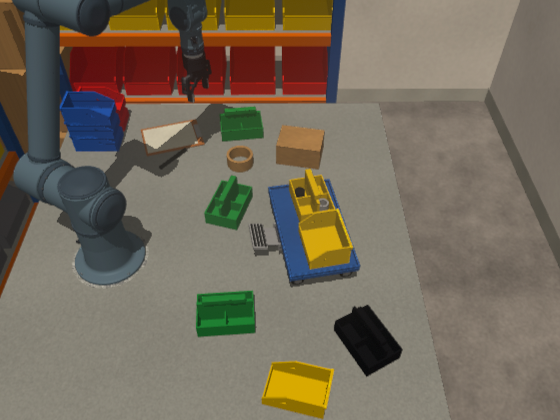

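View pics/top0.png

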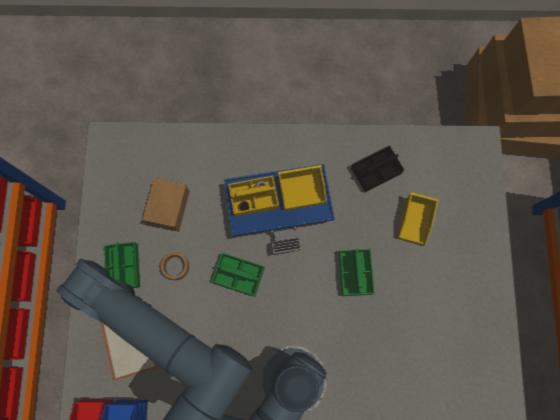

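The top view shows the dolly at about (278,200), with the caddy on its left (+y) at about (253,195), the bin on its right and the pedal at about (286,246). I'll zoom in to measure these.

```bash
cat > h.py <<'E'
import numpy as np, cv2
from scipy.spatial.transform import Rotation as R
def cam(s):
    f=210/np.tan(np.radians(s["fov_y"]/2)); return f,R.from_rotvec(s["attitude"]).as_matrix(),np.array(s["position"])
def unp(s,u,v,z):
    f,M,p=cam(s); d=M@np.array([(u-s["cx"])/f,(v-s["cy"])/f,1]); return p+d*(z-p[2])/d[2]
def proj(s,X):
    f,M,p=cam(s); c=(np.atleast_2d(X)-p)@M; return np.c_[s["cx"]+f*c[:,0]/c[:,2],s["cy"]+f*c[:,1]/c[:,2]]
def crop(s,x0,y0,w,h,k,fn):
    im=cv2.resize(s["frame"][y0:y0+h,x0:x0+w],None,fx=k,fy=k,interpolation=cv2.INTER_CUBIC)
    cv2.imwrite(fn,im)
E
python3 - <<'E'
from bench import r,cams
from h import *
s=cams.snapshot("top"); crop(s,205,150,140,115,5,"pics/t1.png")
s=cams.snapshot("side"); crop(s,235,160,135,130,5*.9,"pics/s1.png")
E
```

```text
(no output)
```

View pics/t1.png

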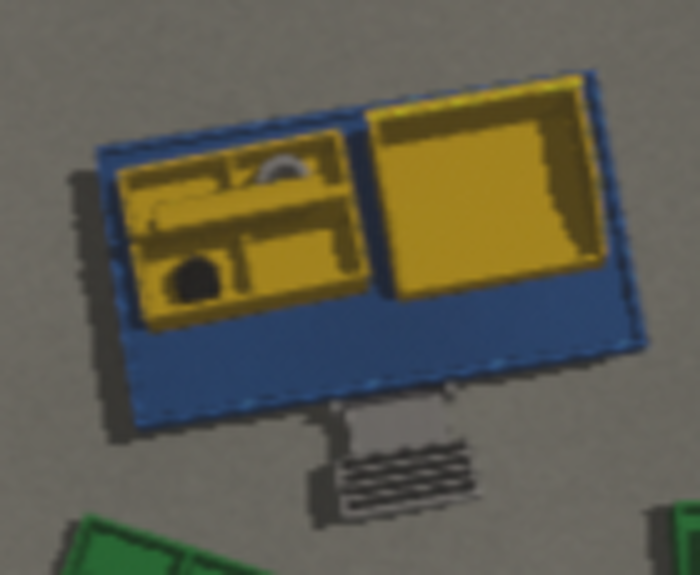

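View pics/s1.png

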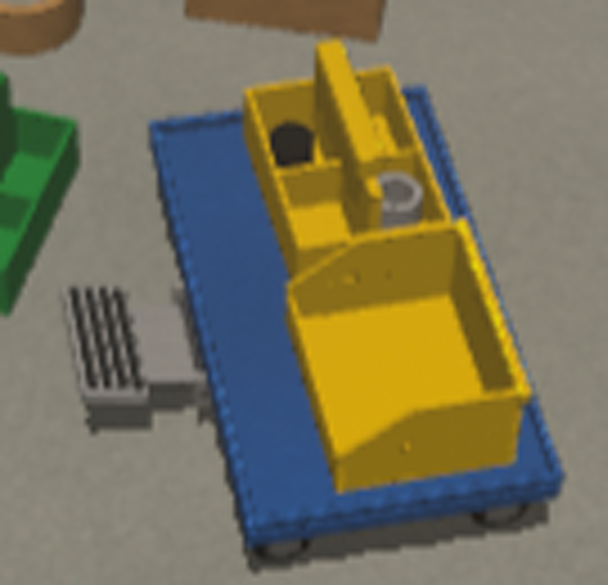

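The top crop shows the deck lip corners at (97,148), (594,70), (647,346) and (135,428). The caddy rim corners are (117,168), (340,130), (370,285) and (148,328), and the tread corners are about (335,460), (465,440), (478,493) and (342,522).

Run:
```python
from bench import r,cams
from h import *
np.set_printoptions(precision=4,suppress=True)
st=cams.snapshot("top"); ss=cams.snapshot("side")
T=lambda u,v,z: unp(st,205+(u+.5)/5-.5,150+(v+.5)/5-.5,z)
S=lambda u,v,z: unp(ss,235+(u+.5)/4.5-.5,160+(v+.5)/4.5-.5,z)
def rect(P):
    P=np.array(P); c=P.mean(0); e=[np.linalg.norm(P[i]-P[(i+1)%4]) for i in range(4)]
    d=(P[0]-P[1]+P[3]-P[2]); print(c,np.array(e),"y-axis yaw",np.arctan2(-d[0],d[1]))
rect([T(*p,.085) for p in [(97,148),(594,70),(647,346),(135,428)]])
rect([S(*p,.085) for p in [(425,88),(560,475),(247,525),(150,125)]])
rect([T(*p,.125) for p in [(117,168),(340,130),(370,285),(148,328)]])
rect([S(*p,.125) for p in [(390,68),(445,220),(297,255),(245,92)]])
rect([T(*p,.065) for p in [(335,460),(465,440),(478,493),(342,522)]])
rect([S(*p,.07) for p in [(122,287),(148,388),(88,402),(65,290)]])
print([T(*p,.182) for p in [(155,215),(350,187)]])
print([S(*p,.182) for p in [(330,42),(372,158)]])
```

```text
[0.6283 0.0543 0.085 ] [0.3668 0.2093 0.3688 0.2089] y-axis yaw 0.17321874743819116
[0.6278 0.0554 0.085 ] [0.3653 0.2074 0.3652 0.2093] y-axis yaw 0.17035878642877197
[0.6307 0.1428 0.125 ] [0.1605 0.1155 0.1583 0.1188] y-axis yaw 0.19732319067396004
[0.6315 0.1445 0.125 ] [0.1541 0.1079 0.1617 0.1094] y-axis yaw 0.19053518911603703
[0.4627 0.0269 0.065 ] [0.094  0.0393 0.0989 0.0449] y-axis yaw 0.19468465382537514
[0.4638 0.023  0.07  ] [0.0925 0.0419 0.1014 0.0399] y-axis yaw 0.19030543984453713
[array([0.6234, 0.2013, 0.182 ]), array([0.6448, 0.0681, 0.182 ])]
[array([0.622 , 0.2013, 0.182 ]), array([0.6449, 0.0873, 0.182 ])]
```

```bash
cat > ov.py <<'E'
from h import *
def box(c,yaw,lx,ly,z0,z1):
    o=[]
    for z in(z0,z1):
        for a,b in((-1,-1),(1,-1),(1,1),(-1,1)):
            o.append([c[0]+np.cos(yaw)*a*lx/2-np.sin(yaw)*b*ly/2,c[1]+np.sin(yaw)*a*lx/2+np.cos(yaw)*b*ly/2,z])
    return np.array(o)
E=[(0,1),(1,2),(2,3),(3,0),(4,5),(5,6),(6,7),(7,4),(0,4),(1,5),(2,6),(3,7)]
def draw(s,boxes,x0,y0,w,h,k,fn):
    im=cv2.resize(s["frame"][y0:y0+h,x0:x0+w],None,fx=k,fy=k,interpolation=cv2.INTER_CUBIC)
    for B,col in boxes:
        P=((proj(s,B)-[x0,y0]+.5)*k-.5)
        for i,j in E: cv2.line(im,tuple(int(q) for q in P[i]),tuple(int(q) for q in P[j]),col,1,cv2.LINE_AA)
    cv2.imwrite(fn,im)
E
python3 - <<'E'
from bench import r,cams
from ov import *
c=np.array([.632,.143]);y=.185
d=np.array([.628,.055])
bx=[(box(d,.172,.21,.37,.03,.085),(255,255,255)),(box(c,y,.11,.16,.075,.125),(255,0,255)),(box(c,y,.02,.12,.16,.182),(0,0,255))]
st=cams.snapshot("top"); ss=cams.snapshot("side")
draw(st,bx,205,150,140,115,5,"pics/t2.png"); draw(ss,bx,235,160,135,130,4.5,"pics/s2.png")
print(unp(st,237,273,.08), unp(st,264,262,.05), unp(st,258,294,.05), unp(st,222,256,.05),unp(st,212,281,.05))
E
```

```text
[0.36060519 0.19625961 0.08      ] [0.40437473 0.10326998 0.05      ] [0.2911883  0.12261212 0.05      ] [0.42431845 0.25355993 0.05      ] [0.33499954 0.2858833  0.05      ]
```

View pics/t2.png

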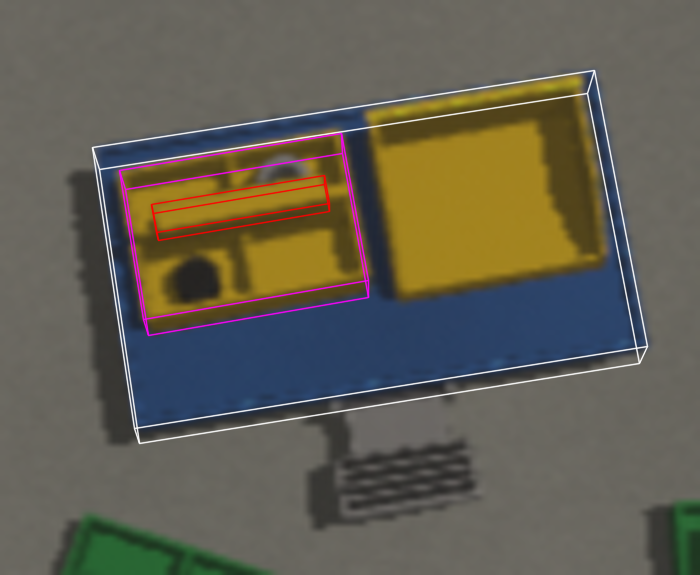

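View pics/s2.png

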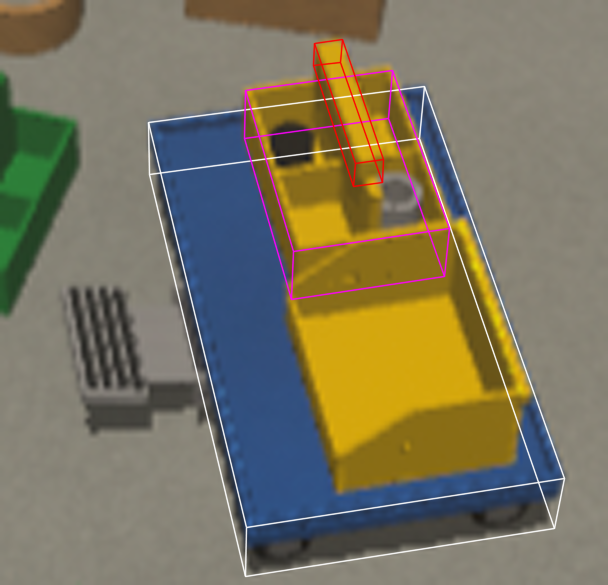

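The overlays agree: the dolly is at (0.628, 0.055) with yaw 0.172, and the handle is at (0.632, 0.143) with yaw about 0.185. The pedal pad should be at about (0.460, 0.026), which matches the direct measurement. Next I'll work out the shifts.

```bash
cat > go.py <<'E'
import sys
from bench import r
from h import *
np.set_printoptions(precision=3,suppress=True)
# target xyz heading -> remaining shift in tool units, turn units
t=np.array(list(map(float,sys.argv[1:4]))); a=float(sys.argv[4])
o=r.observe(); M=R.from_rotvec(o["eef_rot"]); T=R.from_euler('z',a)*R.from_euler('x',np.pi)
print("t",o["clock"],"pos",o["tcp_pos"],"shift units(tool now)",M.inv().apply(t-o["tcp_pos"])/.03,"in target frame",T.inv().apply(t-o["tcp_pos"])/.03,"turn",(M.inv()*T).as_rotvec()/.08,"F",o["ft_force"],"w",o["gripper_width"])
E
python3 go.py .460 .026 .14 .185
```

```text
t 0.4 pos [0.256 0.515 0.242] shift units(tool now) [-11.556  13.342   3.408] in target frame [ 3.682 17.263  3.406] turn [ 0.001  0.003 11.55 ] F [-0.538 -0.457  0.111] w 0.08551452051002678
```

```bash
python3 -m jog '[[[0,0,0,0,0,1,-1],[0,0,0,0,0,1,-1],[0,0,0,0,0,1,-1],[0,0,0,0,0,1,-1],[0,0,0,0,0,1,-1]]]' 40
python3 -m jog '[[[0,0,0,0,0,1,-1],[0,0,0,0,0,1,-1],[0,0,0,0,0,1,-1],[0,0,0,0,0,1,-1],[0,0,0,0,0,1,-1]]]'
python3 go.py .460 .026 .14 .185
```

```text
clock: 0.9
tcp_pos: [0.2561, 0.5146, 0.2422]
eef_rot: [2.954, 1.067, -0.0]
ft_force: [-0.5, -0.0, -0.0]
gripper_width: 0.0122
clock: 1.4
tcp_pos: [0.2561, 0.5146, 0.2421]
eef_rot: [3.111, 0.432, -0.0]
ft_force: [-0.2, 0.1, -0.6]
gripper_width: -0.0003
t 1.4 pos [0.256 0.515 0.242] shift units(tool now) [ 2.1   17.522  3.409] in target frame [ 3.686 17.259  3.405] turn [0.004 0.003 1.14 ] F [-0.207  0.133 -0.558] w -0.0002788434975500934
```

```bash
python3 -m jog '[[[0.15,1,0,0,0,0.7,-1],[0.2,1,0,0,0,0.6,-1],[0.2,1,0,0,0,0,-1],[0.2,1,0,0,0,0,-1],[0.2,1,0,0,0,0,-1]]]'
python3 -m jog '[[[0.2,1,0,0,0,0,-1],[0.2,1,0,0,0,0,-1],[0.2,1,0,0,0,0,-1],[0.2,1,0,0,0,0,-1],[0.2,1,0,0,0,0,-1]]]'
python3 go.py .460 .026 .14 .185
```

```text
clock: 1.9
tcp_pos: [0.3145, 0.3724, 0.2415]
eef_rot: [-3.128, -0.272, -0.001]
ft_force: [-0.0, -0.6, 0.4]
gripper_width: -0.0001
clock: 2.4
tcp_pos: [0.3715, 0.224, 0.2421]
eef_rot: [-3.127, -0.273, -0.005]
ft_force: [0.6, 0.3, 0.2]
gripper_width: -0.0001
t 2.4 pos [0.372 0.224 0.242] shift units(tool now) [1.747 7.018 3.393] in target frame [1.685 7.029 3.402] turn [-0.027 -0.045 -0.133] F [0.614 0.332 0.212] w -5.208875549908273e-05
```

```bash
python3 -m jog '[[[0.25,1,0,0,0,-0.1,-1],[0.25,1,0,0,0,0,-1],[0.25,1,0,0,0,0,-1],[0.25,1,0,0,0,0,-1],[0.25,1,0.4,0,0,0,-1]]]'
python3 -m jog '[[[0.25,1,0.7,0,0,0,-1],[0.25,1,0.7,0,0,0,-1],[0,0,0.7,0,0,0,-1],[0,0,0.6,0,0,0,-1],[0,0,0,0,0,0,-1]]]'
python3 go.py .460 .026 .085 .185
```

```text
clock: 2.9
tcp_pos: [0.4384, 0.0771, 0.2322]
eef_rot: [-3.126, -0.287, -0.015]
ft_force: [0.3, 0.3, -0.2]
gripper_width: -0.0003
clock: 3.4
tcp_pos: [0.4686, 0.014, 0.1491]
eef_rot: [-3.128, -0.275, -0.022]
ft_force: [-0.8, 0.9, 0.2]
gripper_width: -0.0001
t 3.4 pos [0.469 0.014 0.149] shift units(tool now) [-0.243 -0.444  2.132] in target frame [-0.209 -0.446  2.135] turn [ 0.    -0.175 -0.121] F [-0.849  0.884  0.22 ] w -6.024309103661386e-05
```

```bash
python3 -m jog '[[[-0.2,-0.45,0.6,0,-0.17,-0.1,-1],[0,0,0.6,0,0,0,-1],[0,0,0.3,0,0,0,-1],[0,0,0,0,0,0,-1]]]'
python3 go.py .460 .026 .075 .185
python3 - <<'E'
from bench import r,cams
from h import *
crop(cams.snapshot("top"),205,150,140,115,5,"pics/t3.png")
crop(cams.snapshot("side"),200,160,170,130,4.5,"pics/s3.png")
E
```

```text
clock: 3.8
tcp_pos: [0.4623, 0.0269, 0.106]
eef_rot: [3.128, 0.289, 0.006]
ft_force: [0.2, 1.0, -0.5]
gripper_width: 0.0003
t 3.8 pos [0.462 0.027 0.106] shift units(tool now) [-0.086  0.015  1.033] in target frame [-0.082  0.016  1.033] turn [ 0.011 -0.051 -0.012] F [ 0.243  0.971 -0.451] w 0.0003248411922210513
```

View pics/t3.png

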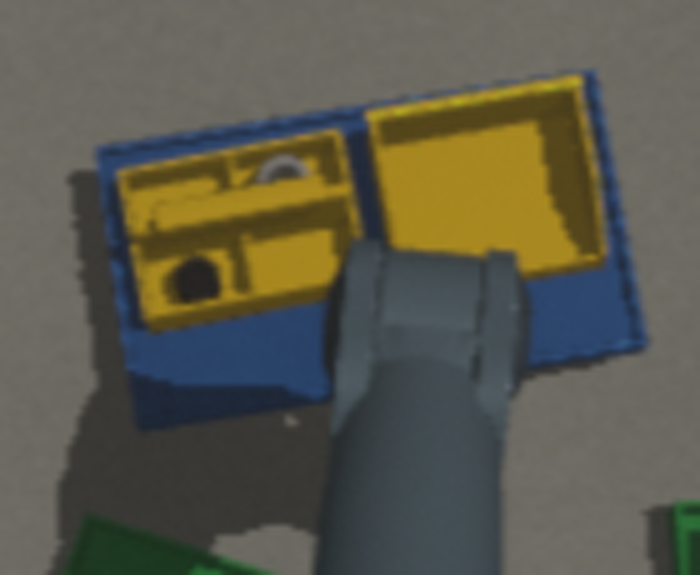

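View pics/s3.png

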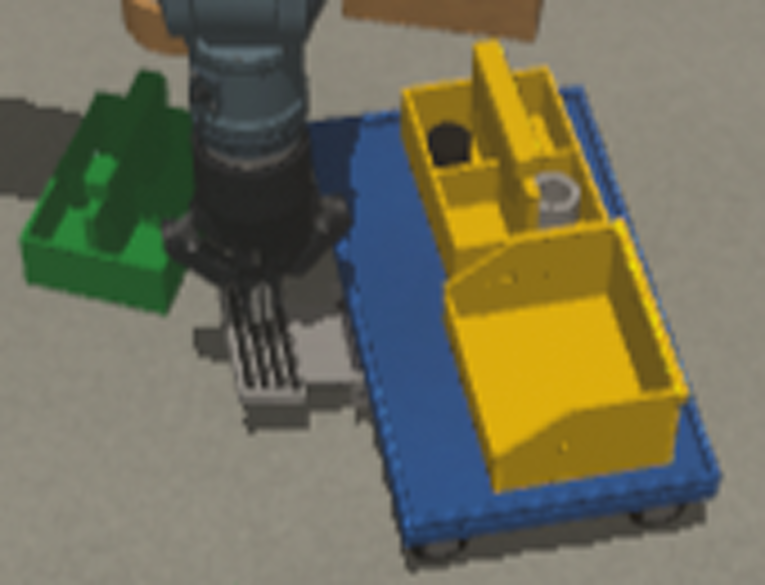

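The side view shows the closed fingers over the middle of the tread (about (262,275)). Nothing else has moved, so I'll press.

```bash
python3 -m jog '[[[-0.08,0,0.5,0,0,0,-1],[0,0,0.3,0,0,0,-1],[0,0,0.2,0,0,0,-1]]]'
python3 -m jog '[[[0,0,0.2,0,0,0,-1],[0,0,0.2,0,0,0,-1],[0,0,0.2,0,0,0,-1]]]'
```

```text
clock: 4.2
tcp_pos: [0.4653, 0.0259, 0.0803]
eef_rot: [3.126, 0.288, 0.023]
ft_force: [0.1, -0.2, 0.1]
gripper_width: 0.0001
clock: 4.5
tcp_pos: [0.4656, 0.0256, 0.0625]
eef_rot: [3.125, 0.288, 0.023]
ft_force: [-3.0, -1.0, 4.4]
gripper_width: 0.0001
```

```bash
python3 -m jog '[[[-0.05,0,0.15,0,0,0,-1],[-0.05,0,0.15,0,0,0,-1]]]'
python3 -m jog '[[[0,0,0.15,0,0,0,-1]]]'
python3 -m jog '[[[0,0,0.15,0,0,0,-1]]]'
```

```text
clock: 4.7
tcp_pos: [0.4652, 0.0254, 0.0538]
eef_rot: [3.126, 0.288, 0.03]
ft_force: [-1.0, 2.0, 6.3]
gripper_width: 0.0002
clock: 4.8
tcp_pos: [0.4658, 0.0255, 0.0504]
eef_rot: [3.126, 0.288, 0.033]
ft_force: [-11.5, -0.2, 34.9]
gripper_width: -0.0001
clock: 4.9
tcp_pos: [0.4662, 0.0256, 0.0486]
eef_rot: [3.126, 0.289, 0.035]
ft_force: [-18.7, 1.4, 51.0]
gripper_width: 0.0002
```

The force jumped from 6 N to 35 N and then 51 N with hardly any travel, so the pedal is at its stop. I'll lift straight off.

```bash
python3 -m jog '[[[0,0,-0.2,0,0,0,-1],[0,0,-0.5,0,0,0,-1],[0,0,-1,0,0,0,-1],[0,0,-1,0,0,0,-1],[0,0,-1,0,0,0,-1]]]'
python3 -m jog '[[[0,0,-1,0,0,0,0],[0,0,-1,0,0,0,1],[0,-1,-0.3,0,0,0,1],[0,-1,0,0,0,0,1],[0,-1,0,0,0,0,1]]]'
python3 go.py .634 .134 .22 .185
python3 - <<'E'
from bench import r,cams
from h import *
crop(cams.snapshot("top"),205,150,140,115,5,"pics/t4.png")
crop(cams.snapshot("side"),200,160,170,130,4.5,"pics/s4.png")
E
```

```text
clock: 5.4
tcp_pos: [0.461, 0.026, 0.1593]
eef_rot: [3.128, 0.289, 0.026]
ft_force: [0.6, 0.0, 0.1]
gripper_width: 0.0
clock: 5.9
tcp_pos: [0.4494, 0.1142, 0.2348]
eef_rot: [3.127, 0.277, 0.048]
ft_force: [0.8, -0.4, -0.2]
gripper_width: 0.0722
t 5.9 pos [0.449 0.114 0.235] shift units(tool now) [6.156 0.429 0.682] in target frame [6.17  0.483 0.493] turn [ 0.056 -0.38  -0.104] F [ 0.796 -0.384 -0.168] w 0.07223342861894322
```

View pics/s4.png

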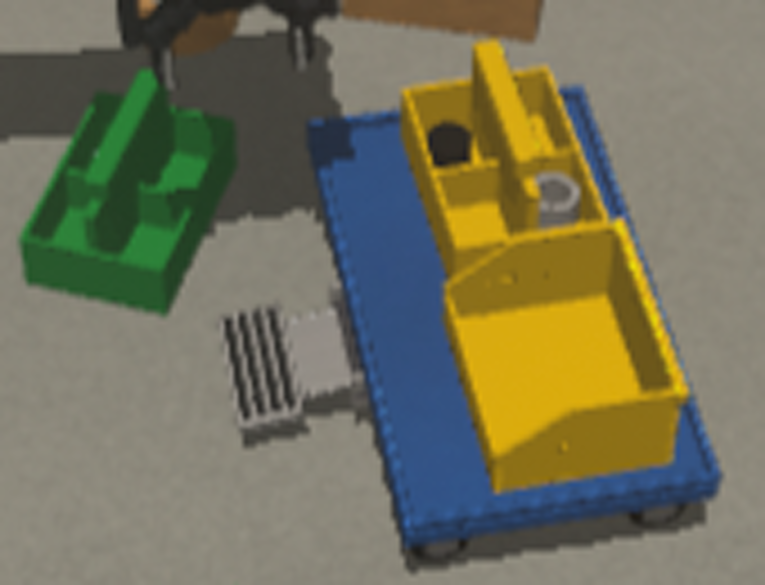

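View pics/t4.png

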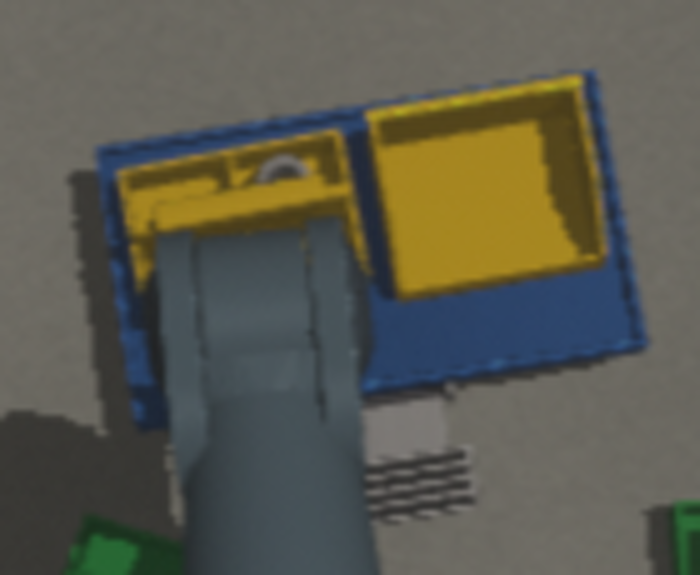

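The pedal is visibly down. I'll check its angle by comparing the tread corners against the model.

Run:
```python
from bench import r,cams
from ov import *
s=cams.snapshot("side")
D=np.array([.628,.055,0]);Rz=R.from_euler('z',.172)
print(s["frame"].shape)
for j,col in((0.40,(0,0,255)),(0.30,(0,255,0))):
    th=.25-j; u=np.array([-np.cos(th),0,np.sin(th)]);n=np.array([np.sin(th),0,np.cos(th)]);h=np.array([-.105,0,.045])
    P=np.array([D+Rz.apply(h+(.066+a*.023)*u+.0065*n+np.array([0,b*.05,0])) for a,b in((-1,-1),(1,-1),(1,1),(-1,1))])
    q=(proj(s,P)-[200,230]+.5)*8-.5
    if j==.4: im=cv2.resize(s["frame"][215:265,235:300],None,fx=10,fy=10,interpolation=cv2.INTER_CUBIC)
    q=(proj(s,P)-[235,215]+.5)*10-.5
    cv2.polylines(im,[q.astype(int)],True,col,1,cv2.LINE_AA)
cv2.imwrite("pics/p1.png",im)
```

```text
(420, 560, 3)
```

View pics/p1.png

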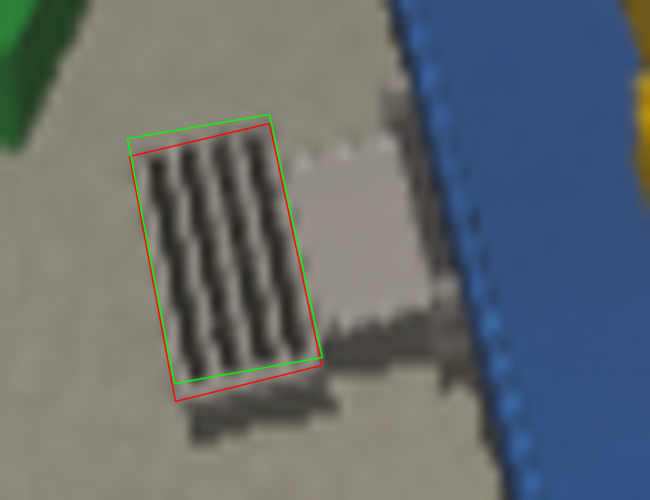

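The ribbed tread lines up with the 0.40 rad outline. Together with the hard stop, that confirms the brake is set. Now the caddy handle, gripped about 9 mm towards the sleeve's side to balance the load.

```bash
python3 -m jog '[[[0,0.4,0,0,-0.38,-0.1,1],[1,0,0,0,0,0,1],[1,0,0,0,0,0,1],[1,0,0,0,0,0,1],[1,0,0,0,0,0,1]]]'
python3 -m jog '[[[1,0,0,0,0,0,1],[0.5,0,0,0,0,0,1],[0,0,0,0,0,0,1]]]'
python3 go.py .634 .134 .22 .185
```

```text
clock: 6.55
tcp_pos: [0.5699, 0.121, 0.2314]
eef_rot: [3.121, 0.291, -0.009]
ft_force: [-0.1, 0.2, 0.2]
gripper_width: 0.085
clock: 6.85
tcp_pos: [0.6201, 0.1259, 0.2273]
eef_rot: [3.12, 0.285, -0.01]
ft_force: [-0.6, -0.7, -0.8]
gripper_width: 0.0854
t 6.85 pos [0.62  0.126 0.227] shift units(tool now) [ 0.506 -0.184  0.24 ] in target frame [ 0.505 -0.18   0.244] turn [ 0.095  0.086 -0.035] F [-0.649 -0.726 -0.763] w 0.0854113279185355
```

```bash
python3 -m jog '[[[0.5,-0.2,0.1,0.1,0.09,0,1],[0,0,0,0,0,0,1]]]'
python3 go.py .634 .134 .163 .185
python3 - <<'E'
from bench import r,cams
from h import *
crop(cams.snapshot("side"),220,130,150,130,4.6,"pics/s5.png")
E
```

```text
clock: 7.05
tcp_pos: [0.6337, 0.1323, 0.2225]
eef_rot: [3.129, 0.282, -0.003]
ft_force: [-0.5, -0.2, 0.7]
gripper_width: 0.0855
t 7.05 pos [0.634 0.132 0.223] shift units(tool now) [ 0.022 -0.052  1.985] in target frame [ 0.019 -0.053  1.985] turn [-0.002  0.025 -0.064] F [-0.487 -0.213  0.678] w 0.0855108013554406
```

View pics/s5.png

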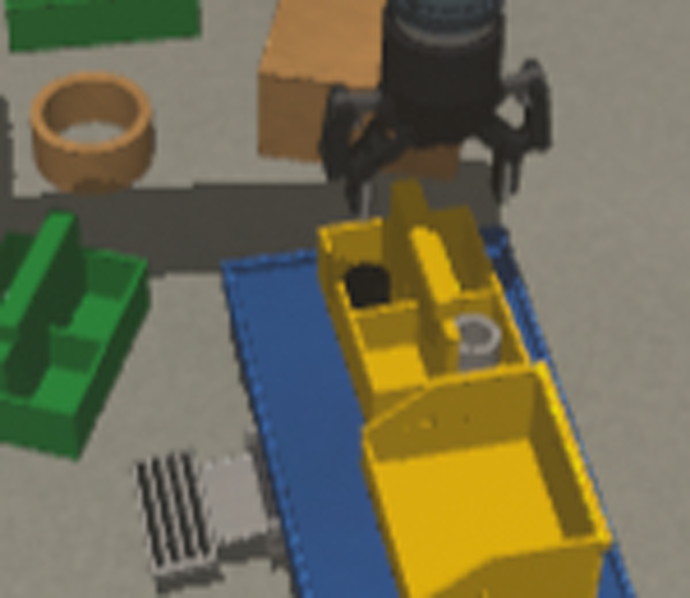

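The open jaws straddle the bar, at about (360,200) and (505,190). I'll descend and close gently.

```bash
python3 -m jog '[[[0,-0.05,0.6,0,0,-0.06,1],[0,0,0.6,0,0,0,1],[0,0,0.5,0,0,0,1],[0,0,0.2,0,0,0,1],[0,0,0,0,0,0,1]]]'
python3 go.py .634 .134 .163 .185
```

```text
clock: 7.6
tcp_pos: [0.6284, 0.1297, 0.1664]
eef_rot: [3.126, 0.286, -0.006]
ft_force: [-0.1, -0.8, 0.5]
gripper_width: 0.0854
t 7.6 pos [0.628 0.13  0.166] shift units(tool now) [ 0.209 -0.106  0.112] in target frame [ 0.209 -0.105  0.113] turn [ 0.029  0.05  -0.031] F [-0.071 -0.761  0.509] w 0.08544386286827976
```

```bash
python3 -m jog '[[[0.2,-0.1,0.12,0.03,0.05,0,1],[0,0,0,0,0,0,1]]]'
python3 go.py .634 .134 .163 .185
python3 - <<'E'
from bench import r,cams
from h import *
crop(cams.snapshot("side"),220,130,150,130,4.6,"pics/s6.png")
E
```

```text
clock: 7.8
tcp_pos: [0.634, 0.1337, 0.1641]
eef_rot: [-3.128, -0.286, -0.003]
ft_force: [-0.5, -0.9, 0.0]
gripper_width: 0.0854
t 7.8 pos [0.634 0.134 0.164] shift units(tool now) [ 0.001 -0.012  0.038] in target frame [ 0.001 -0.012  0.038] turn [-0.001 -0.022 -0.037] F [-0.549 -0.929  0.032] w 0.08535052579413606
```

View pics/s6.png

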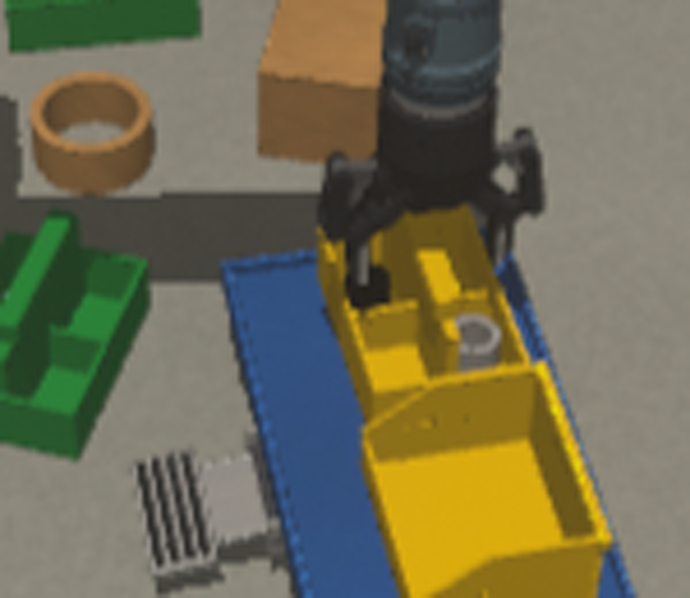

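The bar sits between the fingers, so I'll close.

```bash
python3 -m jog '[[[0,0,0,0,0,0,-0.2],[0,0,0,0,0,0,-0.5],[0,0,0,0,0,0,-1],[0,0,0,0,0,0,-1],[0,0,0,0,0,0,-1]]]' 60
python3 -m jog '[[[0,0,0,0,0,0,-1],[0,0,0,0,0,0,-1],[0,0,0,0,0,0,-1]]]' 90
python3 go.py .634 .134 .164 .185
python3 - <<'E'
from bench import r,cams
from h import *
crop(cams.snapshot("side"),220,130,150,130,4.6,"pics/s7.png")
E
```

```text
clock: 8.35
tcp_pos: [0.6357, 0.1338, 0.1667]
eef_rot: [3.128, 0.286, 0.01]
ft_force: [0.1, -0.6, 0.3]
gripper_width: 0.0185
clock: 8.65
tcp_pos: [0.6358, 0.1338, 0.1668]
eef_rot: [-3.128, -0.286, -0.01]
ft_force: [0.3, 0.4, 1.3]
gripper_width: 0.0184
t 8.65 pos [0.636 0.134 0.167] shift units(tool now) [-0.059 -0.017  0.092] in target frame [-0.059 -0.017  0.092] turn [ 0.006 -0.078 -0.035] F [0.278 0.409 1.258] w 0.018400323819096308
```

View pics/s7.png

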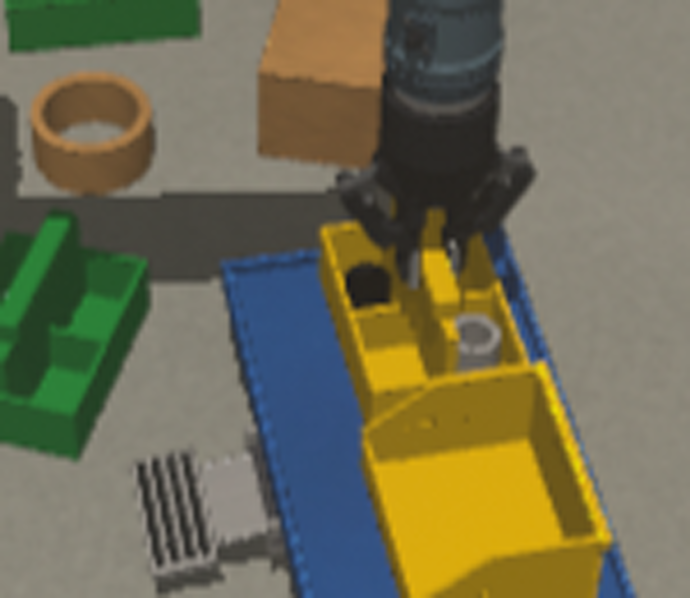

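The grip is firm at 18.4 mm. I'll lift slowly at first and check the force.

```bash
python3 -m jog '[[[0,0,-0.1,0,0,0,-1],[0,0,-0.15,0,0,0,-1],[0,0,-0.2,0,0,0,-1]]]'
python3 go.py .6358 .1338 .267 .185
python3 - <<'E'
from bench import r
print(r.observe()["wrist_torque"])
E
```

```text
clock: 9.0
tcp_pos: [0.6323, 0.1334, 0.1766]
eef_rot: [3.128, 0.286, -0.006]
ft_force: [0.1, -1.0, -5.5]
gripper_width: 0.0188
t 9.0 pos [0.632 0.133 0.177] shift units(tool now) [ 0.108  0.007 -3.012] in target frame [ 0.119  0.007 -3.012] turn [ 0.001  0.045 -0.034] F [ 0.065 -0.951 -5.506] w 0.018752247407168385
[0.00684446 0.03515344 0.02267284]
```

```bash
python3 -m jog '[[[0.11,0,-0.1,0,0.04,0,-1],[0.03,0,-0.25,0,0,0,-1],[0.03,0,-0.3,0,0,0,-1]]]'
python3 go.py .6358 .1338 .267 .185
```

```text
clock: 9.3
tcp_pos: [0.6363, 0.1342, 0.1959]
eef_rot: [3.128, 0.286, -0.006]
ft_force: [0.2, 1.0, -5.3]
gripper_width: 0.0186
t 9.3 pos [0.636 0.134 0.196] shift units(tool now) [-0.029  0.009 -2.368] in target frame [-0.02   0.009 -2.368] turn [-0.002  0.05  -0.034] F [ 0.22   0.97  -5.311] w 0.018603495224945317
```

Run:
```python
from bench import r,cams
from h import *
crop(cams.snapshot("side"),220,120,150,130,4.6,"pics/s8.png")
```

```text
(no output)
```

View pics/s8.png

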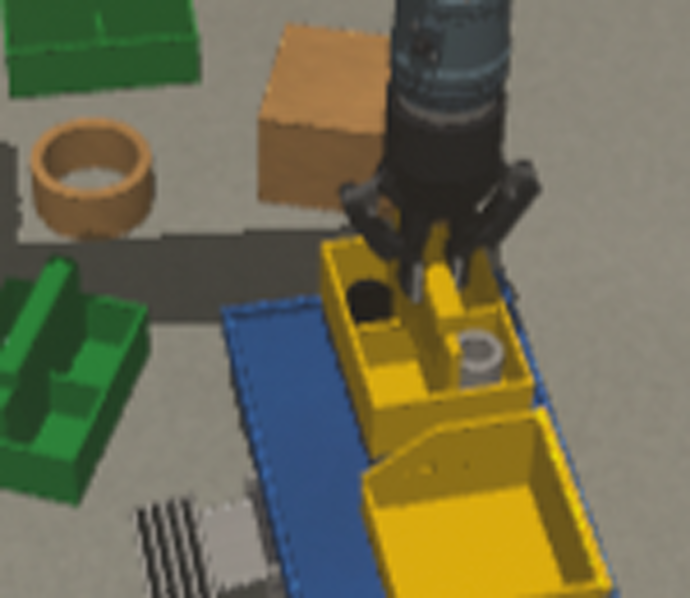

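The caddy is off the deck and level, the bin hasn't moved, and the load is 5.4 N. I'll continue up to about 100 mm.

```bash
python3 -m jog '[[[-0.02,0,-0.4,0,0.05,0,-1],[0.03,0,-0.4,0,0,0,-1],[0.03,0,-0.4,0,0,0,-1],[0.03,0,-0.4,0,0,0,-1],[0.03,0,-0.3,0,0,0,-1]]]'
python3 go.py .6358 .1338 .267 .185
```

```text
clock: 9.85
tcp_pos: [0.64, 0.1348, 0.2606]
eef_rot: [-3.128, -0.286, -0.008]
ft_force: [0.3, -0.7, -5.2]
gripper_width: 0.0185
t 9.85 pos [0.64  0.135 0.261] shift units(tool now) [-0.141  0.007 -0.215] in target frame [-0.142  0.007 -0.215] turn [ 0.003 -0.062 -0.034] F [ 0.301 -0.651 -5.2  ] w 0.018457931419753888
```

```bash
python3 -m jog '[[[-0.1,0,-0.15,0,-0.06,0,-1],[0,0,-0.05,0,0,0,-1],[0,0,0,0,0,0,-1],[0,0,0,0,0,0,-1],[0,0,0,0,0,0,-1]]]'
python3 go.py .6358 .1338 .267 .185
python3 - <<'E'
from bench import r,cams
from ov import *
o=r.observe();a=.185
g=o["tcp_pos"]; c=np.array([g[0],g[1]])+.009*np.array([-np.sin(a),np.cos(a)])+[-.002,0]
z=.171+(g[2]-.1668)-.096
print(z-.075,o["qd"])
bx=[(box(c,a,.11,.16,z,z+.05),(255,0,255)),(box(c,a,.02,.12,z+.085,z+.107),(0,0,255))]
for n,w in(("side",(220,110,150,170)),("top",(205,150,140,115))):
    draw(cams.snapshot(n),bx,*w,3.5 if n=="side" else 5,f"pics/{n}9.png")
E
python3 go.py .6358 .1338 .267 .185
```

```text
clock: 10.35
tcp_pos: [0.6372, 0.1343, 0.2687]
eef_rot: [3.128, 0.286, 0.004]
ft_force: [0.6, 0.2, -5.8]
gripper_width: 0.0181
t 10.35 pos [0.637 0.134 0.269] shift units(tool now) [-0.048  0.007  0.058] in target frame [-0.048  0.007  0.058] turn [ 0.004 -0.029 -0.033] F [ 0.645  0.156 -5.838] w 0.018095095554583204
0.10193731906033825 [ 0.0011485   0.00554036 -0.00975721 -0.00225227  0.00085174  0.00291487]
t 10.45 pos [0.637 0.134 0.269] shift units(tool now) [-0.047  0.007  0.053] in target frame [-0.047  0.006  0.053] turn [ 0.004 -0.025 -0.034] F [ 0.338 -0.096 -6.341] w 0.01844418182371786
```

View pics/side9.png

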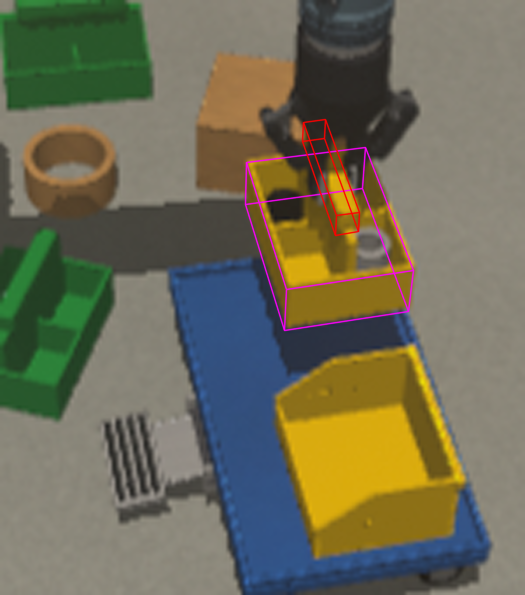

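View pics/top9.png

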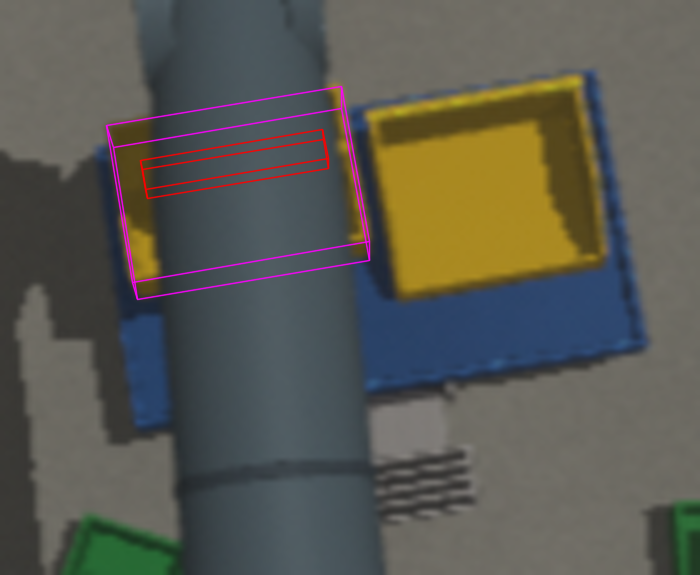

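The level caddy model 102 mm above the deck matches both views. The plug and sleeve are inside, the pedal is down, and the bin, roll, carton and green caddies near the dolly haven't moved. One settling hold, then I'll hand in.

```bash
python3 -m jog '[[[0,0,0,0,0,0,-1],[0,0,0,0,0,0,-1],[0,0,0,0,0,0,-1],[0,0,0,0,0,0,-1],[0,0,0,0,0,0,-1]]]'
python3 - <<'E'
from bench import r
o=r.observe(); print(o["tcp_pos"],o["qd"].round(4),o["gripper_width"])
print(r.finish_job())
E
```

```text
clock: 10.95
tcp_pos: [0.6368, 0.1342, 0.2676]
eef_rot: [3.128, 0.286, 0.001]
ft_force: [-0.5, -1.1, -5.7]
gripper_width: 0.0186
[0.63677206 0.13419331 0.26761529] [-0.0006 -0.0017  0.0007  0.0012  0.0015 -0.0029] 0.018622376579209236
the job is handed in; nothing more can be done
None
```

I pressed the pedal to its stop first, then lifted the yellow caddy straight up by its handle. I handed in at about 11 s, still holding it level about 10 cm above the deck.

- **Brake:** the force jumped from 6 N to 51 N with only about 5 mm more travel. After release the pedal stayed down, and its tread roughly matched the 0.40 rad outline; the picture alone is too coarse to rule out a slightly smaller angle. The 51 N was at the closed fingertips, and I backed off straight away.
- **Caddy:** by the arm's reading it is 101 mm above the deck. A level model fits both camera views, and the arm is still, with about 5.7 N of load. The grip is about 9 mm off the bar's centre, towards the sleeve, to balance the load.
- **Grip reading:** the gripper shows 18.6 mm on the 20 mm bar, and the hold has been steady.
- **Parts and surroundings:** the last pictures show the sleeve and plug inside the caddy, and the bin on the deck, the cardboard roll and the carton where they were. The spare yellow bin was outside those last pictures, but the arm never went near it.

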